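# Start the second layer of avocados

## Robot

A 7-joint arm with a two-finger parallel gripper is mounted at the origin on the work surface. World frame = base frame: x ahead of the robot, y to its left, z up, the work surface at z = 0. Lengths are in mm, angles in rad, forces in N, time in s.
With the tool pointing down it reaches from about 400 to 875 mm from the base axis. Payload 4.4 kg.
Tool frame: the origin (TCP) lies midway between the tips of the shut fingers; the grasp point (between the pads) lies 19 mm behind it; z points along the fingers, y is the line along which they close (so a half turn about z gives the same grasp; the last joint's range is limited). The gripper opens to 85 mm and grips with 20 to 120 N. Pads are 22 mm wide; open, the fingers measure 114 mm over their backs; the gripper's body (76 mm by 85 mm) begins 54 mm behind the grasp point. The pads swing forward as they close: fully open they stand 13 mm farther back than shut.
Start: joints at [-1.392, 0.628, 0.038, 1.517, -0.027, 0.996, -0.02], TCP at [157.51, 630.641, 231.313] pointing down, gripper open.
Joint ranges: [-3.06, 3.06], [-0.37, 2.12], [-1.25, 1.32], [0.18, 2.47], [-1.1, 4.24], [0.23, 1.98], [-2.94, 2.94]. Speed limits (rad/s): [2.57, 2.57, 3.14, 3.14, 3.14, 3.14, 3.14].

## Interface

Orientations are given as [roll, pitch, yaw] about the fixed x, y, z axes, in that order (R = Rz(yaw) Ry(pitch) Rx(roll)).
In Python, from cell import read_state, get_image, finish_job gives the robot as it stands.
- The arm moves only by the tool send_rows, never from a script. Its argument "series" is a list of rows, each an object of numbers: "ax", "ay", "az": the turn, a rotation vector about the tool's x, y, z in rad; "dx", "dy", "dz": the shift along the tool's x, y, z in cm; "hand": the closure, from 0 (fully open) to 1 (shut). In form: [{"ax": .., "ay": .., "az": .., "dx": .., "dy": .., "dz": .., "hand": ..}, ...]. A call has 1 to 10 rows; each row is the pose to reach, as a shift and turn from the pose commanded when the call began, along the tool's axes at that moment; what a row does not reach only later rows make up. A row lasts 1/10 s, in which the tool goes at most 50 mm and 8.59 degrees, less where a joint would pass 70% of its speed; a pose out of reach is approached as far as the arm can. A call with a gripper value outside its range is refused whole. The fingers move at their own pace and stop on an object; the grip force is fixed at half the most. Time passes only in rows, so rows that repeat a pose let the fingers close. It gives the time, the measured TCP pose, the force, the opening and the grip force at its end, in the units of the state.
- read_state(): the state, without advancing time (a new reading comes with each control period).
- get_image(name): name is "side" or "top"; returns a dict with "pixels" (420x560x3 uint8, red, green, blue), "mtx" (3x3 intrinsics, pixels), "k1" (the pictures are not rectified: a ray, as slopes to the right and down, at radius r is drawn at 1 + k1 r^2 times it, then the intrinsics apply), "R" (3x3) and "t" (3): a world point X has camera coordinates R X + t. Camera axes: x right, y down, z forward; pixel columns grow to the right and rows downward; lengths in mm; the calibration is good to about 2 mm. A picture is of the moment at which its call begins. There is no depth.
- finish_job(): hands the job in; it is judged then, once.
The state is a dict: "clock": time; "qpos": joint angles; "qd": joint speeds; "tau": joint torques, N m; "eef_pos": TCP position; "tool_rot": TCP orientation; "force": force on the tool from outside, world axes, zero at the start; "torque": the same for the moment, N m; "width": finger opening in mm; "gripper_force": force on a finger pad.
Only numpy, scipy, OpenCV 4.12 (cv2) and the standard library are available. Lean on these libraries where they do the work, as an engineer would, in place of code of your own. Each camera call takes 0.05 s, during which the arm holds its last target. There are 200 camera calls.

## Task

Among the loose fruit on the table are two pear-shaped avocados; the round ones are another variety and stay out. Lay the two pear-shaped ones in the carton as the start of a second layer, one in the hollow on top of each pair of avocados already packed, along the carton and head to tail with the fruit beneath (necks pointing the opposite way) so that each rests level. Either one may go in either hollow, but set them down without forcing them.

Things in the scene. Friction and masses are not known exactly. Their poses are not given: they have to be found in the camera images.
- pear_1_center (a point): Pear-shaped avocado lying on its side, dark green, 100 mm long, 180 g: fat end 62 mm across, slim neck end with a brown stem; neck dips 8 degrees. The point is its centre, on its axis 45 mm from the fat end and 28 mm up, where it is 57 mm across; x runs from fat end to neck. Held across here 5 to 8 mm above the centre, fingertips clear the fruit beneath when it is set down.
- pear_2_center (a point): Pear-shaped avocado lying on its side, dark green, 100 mm long, 180 g: fat end 62 mm across, slim neck end with a brown stem; neck dips 8 degrees. The point is its centre, on its axis 45 mm from the fat end and 28 mm up, where it is 57 mm across; x runs from fat end to neck. Held across here 5 to 8 mm above the centre, fingertips clear the fruit beneath when it is set down.
- hollow_near (a point): Hollow between the two packed avocados in the -x half of the open blue and cardboard carton (232 x 132 mm, walls 40 mm high, immovable). The point is where the centre of a fruit nested level in it comes, 80 mm above the table; x runs along carton and hollow, z up. Level when that fruit's neck points to +x; the other way round it noses down 20 degrees.
- hollow_far (a point): The same hollow in the +x half of the carton, 120 mm along x from the other; same height and axes, neck to +x too; fruit in both hollows clear each other by 20 mm. The four packed avocados, fixed, lie along x with necks to -x, tops 61 mm above the table, 58 mm between the axes of each side-by-side pair.
Mind the look-alikes: they are no part of the job. What is shaped like the part that bears pear_2_center but pink or red is not meant.

How it is judged (in metres and radians):
At the end, for the whole second after the job is handed in: One pear-shaped avocado rests in each of the two hollows: its centre within 20 mm horizontally and 12 mm in height of the hollow's point, along the groove within 20 degrees, level within 15 degrees, at rest ((((horizontal distance between pear_1_center and hollow_near below 0.02 m and z of pear_1_center in the frame of hollow_near between -0.012 and 0.012 m and angle between the x axis of pear_1_center and the x axis of hollow_near, either way round below 0.35 rad and angle between pear_1_center's own x axis and vertical between 1.31 and 1.83 rad and linear speed of pear_1 below 0.02 m/s) and (horizontal distance between pear_2_center and hollow_far below 0.02 m and z of pear_2_center in the frame of hollow_far between -0.012 and 0.012 m and angle between the x axis of pear_2_center and the x axis of hollow_far, either way round below 0.35 rad and angle between pear_2_center's own x axis and vertical between 1.31 and 1.83 rad and linear speed of pear_2 below 0.02 m/s)) or ((horizontal distance between pear_1_center and hollow_far below 0.02 m and z of pear_1_center in the frame of hollow_far between -0.012 and 0.012 m and angle between the x axis of pear_1_center and the x axis of hollow_far, either way round below 0.35 rad and angle between pear_1_center's own x axis and vertical between 1.31 and 1.83 rad and linear speed of pear_1 below 0.02 m/s) and (horizontal distance between pear_2_center and hollow_near below 0.02 m and z of pear_2_center in the frame of hollow_near between -0.012 and 0.012 m and angle between the x axis of pear_2_center and the x axis of hollow_near, either way round below 0.35 rad and angle between pear_2_center's own x axis and vertical between 1.31 and 1.83 rad and linear speed of pear_2 below 0.02 m/s)))); the robot touches nothing.
It fails at once if a pear-shaped avocado is forced onto the packed fruit with over 60 N (contact force between any of pear_1, pear_2 and carton above 60 N).
It also fails if it takes over 54 s, if anything falls off the work surface, if the arm or the gripper's body presses on something with over 40 N, if the wrist force passes 120 N, or if a joint passes its speed limit or range.

## Working session

There is one attempt and no reset: what is moved stays moved. The work goes in short steps, Python scripts to look and compute and a tool call to move; the robot and the scene stay as the last step left them, time stands still between calls to the robot, and variables do not carry over. Pictures are saved under pics/ and viewed, at most 10 in all, crops included, and the job is handed in when it is done.

Besides the shell and the picture viewer there is one more tool, called after "Request:" in YAML: its name, and indented under it one key for each argument. send_rows: Moves the arm, as the interface text tells. Its arguments: {"type":"object","properties":{"series":{"type":"array","items":{"type":"object","properties":{"ax":{"type":"number"},"ay":{"type":"number"},"az":{"type":"number"},"dx":{"type":"number"},"dy":{"type":"number"},"dz":{"type":"number"},"hand":{"type":"number"}}}}},"required":["series"]}

```bash
mkdir -p pics
python3 - <<'E'
from cell import *
import cv2,pickle
s=read_state();print(s)
for n in('top','side'):
    d=get_image(n);pickle.dump(d,open(n+'.pkl','wb'));cv2.imwrite(f'pics/{n}0.png',d['pixels'][...,::-1])
    print(n,d['mtx'],d['k1'],d['R'],d['t'])
E
```

```text
{'clock': 0.0, 'qpos': array([-1.39177733,  0.62935086,  0.03844522,  1.51834318, -0.02699392,
        0.99630581, -0.02002221]), 'qd': array([ 9.89104472e-04,  5.95788931e-04, -1.76597666e-03, -8.82358200e-05,
        1.05278929e-03,  1.57573534e-03, -9.79768034e-04]), 'tau': array([-1.20550005e-03, -5.63406873e+01,  1.22629579e+00, -1.93439054e+01,
        1.11496914e-02,  1.06156166e-02,  1.52511443e-06]), 'eef_pos': array([157.37349279, 630.02778889, 230.39402196]), 'tool_rot': array([-3.13970384e+00,  3.18117955e-05,  2.89675271e+00]), 'force': array([-0.14704777,  0.22176092, -0.65276446]), 'torque': array([ 0.01081852, -0.05220457, -0.05588036]), 'gripper_force': 0.0, 'width': 85.34721919729192}
top [[452.95743809   0.         276.63417425]
 [  0.         452.95743809 215.77071787]
 [  0.           0.           1.        ]] -0.11680662604865859 [[ 0.00586184 -0.99997705 -0.00339686]
 [-0.99918212 -0.0057212  -0.04002937]
 [ 0.04000902  0.00362872 -0.99919273]] [-57.45268863 602.42355804 913.36576253]
side [[478.03853033   0.         268.45507379]
 [  0.         478.03853033 206.12878978]
 [  0.           0.           1.        ]] 0.016981368332454547 [[-0.97816803 -0.20747812  0.01183801]
 [-0.11379793  0.48710178 -0.86589947]
 [ 0.17388888 -0.84834231 -0.50007797]] [549.09204905 186.41256753 873.08888274]
```

View pics/top0.png

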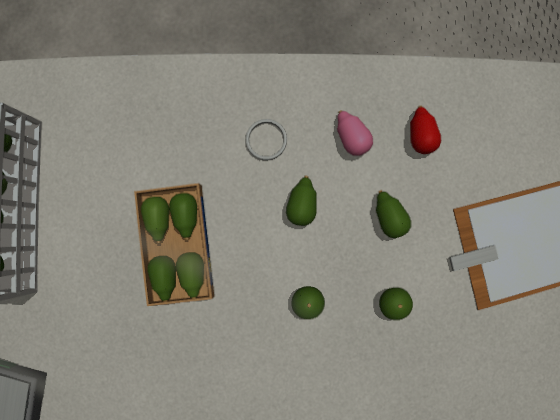

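View pics/side0.png

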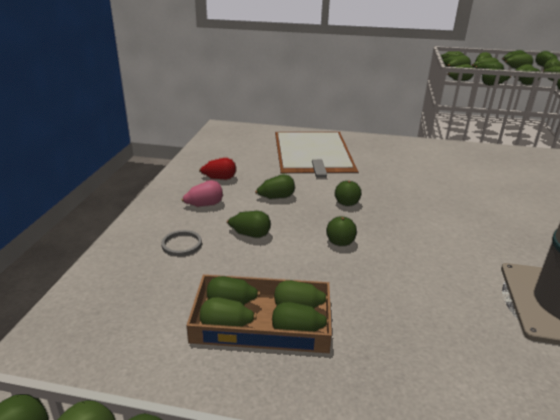

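The candidates by top-view pixel are:
- Dark green pears at (302,202) and (394,215), both wanted.
- Round avocados at (308,302) and (396,303), left out.
- A pink pear (354,134) and a red pear (425,131), both decoys.
- Fruit in the crate at the left edge, which is no part of the job.

The carton spans (137..212, 185..304) and its packed necks point down the image (-x). In the side view the two pears are at (250,223) and (277,187).

```bash
cat > h.py <<'E'
import numpy as np,cv2,pickle
def ray(d,uv):
    p=cv2.undistortPoints(np.float64(uv).reshape(-1,1,2),d['mtx'],np.array([d['k1'],0,0,0.])).reshape(-1,2)
    v=np.c_[p,np.ones(len(p))]@d['R']; v/=np.linalg.norm(v,axis=1)[:,None]
    return -d['R'].T@d['t'],v
def plane(d,uv,z):
    o,v=ray(d,uv);return o+v*((z-o[2])/v[:,2])[:,None]
def cross(d1,u1,d2,u2):
    o1,v1=ray(d1,u1);o2,v2=ray(d2,u2)
    a=v1[0];b=v2[0];s=np.linalg.lstsq(np.c_[a,-b],o2-o1,rcond=None)[0]
    p,q=o1+s[0]*a,o2+s[1]*b
    return (p+q)/2,np.linalg.norm(p-q)
def green(d,minarea=150):
    im=d['pixels'].astype(int);r,g,b=im[...,0],im[...,1],im[...,2]
    m=((g>b*1.35+4)&(g>r*1.02)).astype(np.uint8)
    m=cv2.morphologyEx(m,cv2.MORPH_CLOSE,np.ones((5,5),np.uint8));m=cv2.morphologyEx(m,cv2.MORPH_OPEN,np.ones((3,3),np.uint8))
    return m,[c for c in cv2.findContours(m,cv2.RETR_EXTERNAL,cv2.CHAIN_APPROX_NONE)[0] if cv2.contourArea(c)>minarea]
def fruit(d,c,z):
    P=plane(d,c.reshape(-1,2),z)[:,:2].astype(np.float32)
    (vx,vy,_,_)=cv2.fitLine(P,cv2.DIST_L2,0,.01,.01).ravel()
    m=cv2.moments(P.reshape(-1,1,2));cen=np.array([m['m10'],m['m01']])/m['m00']
    a=np.array([vx,vy]);n=np.array([-vy,vx]);s=(P-cen)@a;w=(P-cen)@n
    if np.ptp(w)>np.ptp(s): a,n=n,a;s,w=w,s
    if s.max()<-s.min(): a=-a;s=-s   # neck is the far end from centroid
    return dict(cen=cen.round(1),yaw=np.degrees(np.arctan2(a[1],a[0])).round(1),L=np.ptp(s).round(1),W=np.ptp(w).round(1),ctr=(cen+a*(s.min()+45)+n*(w.max()+w.min())/2).round(1))
E
python3 - <<'E'
from h import *
T=pickle.load(open('top.pkl','rb'));S=pickle.load(open('side.pkl','rb'))
for n,d in(('top',T),('side',S)):
    m,cs=green(d)
    for c in cs:
        M=cv2.moments(c);uv=(round(M['m10']/M['m00'],1),round(M['m01']/M['m00'],1))
        print(n,uv,cv2.contourArea(c),cv2.boundingRect(c),fruit(d,c,28) if n=='top' else '')
    o=d['pixels'][...,::-1].copy();cv2.drawContours(o,cs,-1,(0,0,255),1)
    x=o[170:320,130:430] if n=='top' else o[140:350,180:400]
    cv2.imwrite(f'pics/{n}c.png',cv2.resize(x,None,fx=2.6,fy=2.6))
E
```

```text
top (395.6, 303.4) 789.5 (380, 288, 33, 32) {'cen': array([ 426.7, -295. ]), 'yaw': np.float32(64.7), 'L': np.float64(67.2), 'W': np.float64(64.1), 'ctr': array([ 431.4, -284.5])}
top (307.7, 302.2) 776.0 (292, 287, 32, 32) {'cen': array([ 429.2, -117.2]), 'yaw': np.float32(174.3), 'L': np.float64(63.7), 'W': np.float64(63.0), 'ctr': array([ 415.8, -115.9])}
top (175.8, 274.1) 1825.5 (148, 253, 55, 47) {'cen': array([483.2, 148.7]), 'yaw': np.float32(-81.9), 'L': np.float64(113.1), 'W': np.float64(89.5), 'ctr': array([477.6, 159.3])}
top (169.3, 214.7) 1822.0 (141, 193, 56, 48) {'cen': array([603.1, 163.4]), 'yaw': np.float32(94.7), 'L': np.float64(113.9), 'W': np.float64(91.5), 'ctr': array([600.1, 152. ])}
top (391.9, 215.7) 1050.0 (376, 192, 35, 46) {'cen': array([ 603.5, -287.2]), 'yaw': np.float32(28.1), 'L': np.float64(96.9), 'W': np.float64(60.7), 'ctr': array([ 604.1, -286.3])}
top (301.9, 203.2) 1028.0 (286, 178, 30, 48) {'cen': array([ 627.8, -104.6]), 'yaw': np.float32(-9.7), 'L': np.float64(95.9), 'W': np.float64(59.2), 'ctr': array([ 629. , -105.3])}
side (87.0, 411.5) 705.5 (59, 401, 55, 19) 
side (21.8, 408.4) 941.0 (0, 395, 48, 25) 
side (297.7, 306.4) 2096.0 (273, 281, 53, 50) 
side (227.4, 301.9) 2070.0 (200, 277, 57, 49) 
side (341.2, 230.6) 610.5 (327, 217, 29, 28) 
side (250.7, 223.0) 751.0 (229, 211, 41, 26) 
side (347.5, 192.6) 436.5 (336, 181, 24, 24) 
side (276.9, 186.7) 586.5 (258, 175, 36, 23) 
side (532.7, 60.8) 750.5 (504, 51, 56, 21) 
side (471.1, 60.3) 629.5 (443, 51, 60, 18)
```

View pics/topc.png

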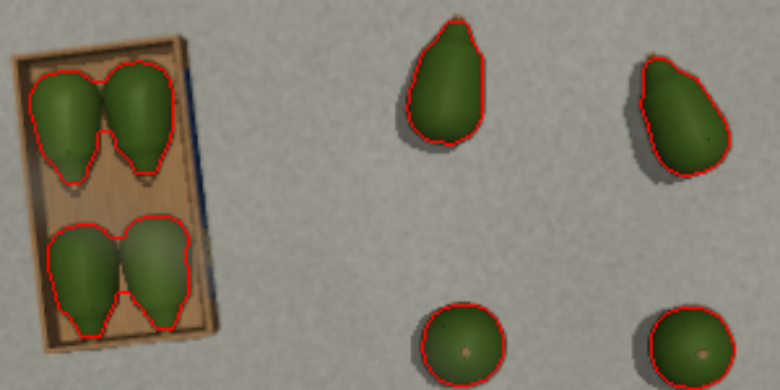

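View pics/sidec.png

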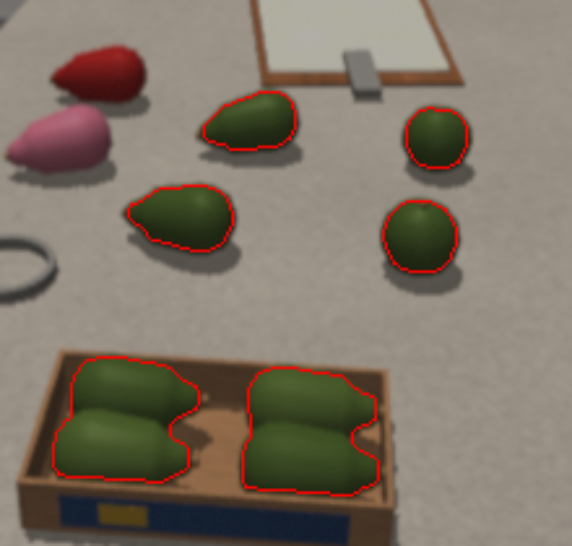

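The crops confirm that both green pears are pear-shaped, with necks up the image (+x). Their outlines are clean. Next come the carton rim, the packed pairs and the heights from both views.

Run:
```python
from h import *
T=pickle.load(open('top.pkl','rb'));S=pickle.load(open('side.pkl','rb'))
# two-view heights from blob centroids
for n,a,b in(('near pear',(301.9,203.2),(250.7,223.0)),('far pear',(391.9,215.7),(276.9,186.7)),('pair far',(169.3,214.7),(227.4,301.9)),('pair near',(175.8,274.1),(297.7,306.4))):
    p,e=cross(T,a,S,b);print(n,p.round(1),'miss',round(e,1))
# carton: outer hull of brown+green+blue within ROI
im=T['pixels'];hsv=cv2.cvtColor(im,cv2.COLOR_RGB2HSV)
m=((hsv[...,1]>70)).astype(np.uint8);m[:, :120]=0;m[:,230:]=0;m[:170]=0;m[320:]=0
br=((hsv[...,0]<22)&(hsv[...,1]>70)).astype(np.uint8)*m
br=cv2.morphologyEx(br,cv2.MORPH_CLOSE,np.ones((3,3),np.uint8))
c=max(cv2.findContours(br,cv2.RETR_EXTERNAL,cv2.CHAIN_APPROX_NONE)[0],key=cv2.contourArea)
P=plane(T,c.reshape(-1,2),40)[:,:2].astype(np.float32)
r=cv2.minAreaRect(P);print('rim',r)
print('img box',cv2.boxPoints(cv2.minAreaRect(c)).round(1).tolist())
q=cv2.boxPoints(r);e=q[1]-q[0];f=q[2]-q[1];ax=e if np.linalg.norm(e)>np.linalg.norm(f) else f
ax/=np.linalg.norm(ax);ax*=np.sign(ax[0]);n=np.array([-ax[1],ax[0]]);cc=np.array(r[0]);print('axis deg',np.degrees(np.arctan2(ax[1],ax[0])),'centre',cc)
for c in green(T)[1]:
    M=cv2.moments(c)
    if 130<M['m10']/M['m00']<220:
        Q=plane(T,c.reshape(-1,2),28)[:,:2]-cc;s=Q@ax;w=Q@n
        print('pair along',s.min(),s.max(),'across',w.min(),w.max())
        for lo in(1,-1):
            k=(w-(w.max()+w.min())/2)*lo>4;A=Q[k];print('  fruit: along',(A@ax).min().round(1),(A@ax).max().round(1),'neck at across',(A@n)[(A@ax).argmin()].round(1),'outer',(A@n*lo).max().round(1))
```

```text
near pear [ 625.8 -104.8   31.2] miss 3.4
far pear [ 602.1 -286.3   31.7] miss 2.7
pair far [601.3 160.7  36.5] miss 2.8
pair near [482.1 146.1  36.9] miss 4.2
rim ((543.590576171875, 151.42840576171875), (232.1545867919922, 136.94407653808594), 7.210903167724609)
img box [[133.0, 190.3000030517578], [200.60000610351562, 182.5], [214.0, 298.3999938964844], [146.39999389648438, 306.20001220703125]]
axis deg 7.2109036 centre [543.59057617 151.42840576]
pair along -108.50320277760922 -20.007705614210796 across -51.63197773764103 61.22598178233283
  fruit: along -108.2 -20.0 neck at across 26.4 outer 61.2
  fruit: along -108.5 -20.1 neck at across -31.0 outer 51.6
pair along 11.851994086871235 101.00945828759285 across -52.43043379731535 61.74825638292714
  fruit: along 11.9 100.5 neck at across 28.8 outer 61.7
  fruit: along 12.9 101.0 neck at across -31.0 outer 52.4
```

Both measurements agree with the text. The pears' blob centroids stand 31 mm up. The rim is 232 mm long and the hollows are 120 mm apart, at 7.1° yaw. I take hollow_far as (602.5,160.8), hollow_near as (483.5,146) and carton yaw as 7.1°. The carton's neck direction (+x) is already that of the loose pears.

```bash
cat > go.py <<'E'
import sys,numpy as np
from cell import read_state
from scipy.spatial.transform import Rotation as R
# usage: go.py x y z yaw_deg : shift (cm) and turn in tool axes from the measured pose
x,y,z,w=map(float,sys.argv[1:5]);s=read_state()
A=R.from_euler('xyz',s['tool_rot']);B=R.from_euler('xyz',[180,0,w],degrees=True)
print('t',s['clock'],'pos',s['eef_pos'].round(1),'yaw',np.degrees(s['tool_rot']).round(1),'F',s['force'].round(1),'w',s['width'],'gf',s['gripper_force'],'q',s['qpos'].round(2),'qd',abs(s['qd']).max().round(3))
print('d cm',(A.inv().apply(np.array([x,y,z])-s['eef_pos'])/10).round(2),'a',(A.inv()*B).as_rotvec().round(3))
E
python3 go.py 629 -105 130 170.3
```

```text
t 0.1 pos [157.4 630.1 230.5] yaw [-179.9    0.   166. ] F [0.7 0.1 0.5] w 85.17383888098009 gf 0.0 q [-1.39  0.63  0.04  1.52 -0.03  1.   -0.02] qd 0.002
d cm [-63.57 -59.87  10.15] a [-0.002 -0.    -0.075]
```

Request:
send_rows:
  series:
    - {"dx":-32,"dy":-30,"dz":0,"az":-0.04,"hand":0}
    - {"dx":-32,"dy":-30,"dz":0,"az":-0.04,"hand":0}
    - {"dx":-32,"dy":-30,"dz":0,"az":-0.04,"hand":0}
    - {"dx":-32,"dy":-30,"dz":0,"az":-0.04,"hand":0}
    - {"dx":-32,"dy":-30,"dz":0,"az":-0.04,"hand":0}
    - {"dx":-32,"dy":-30,"dz":0,"az":-0.04,"hand":0}
    - {"dx":-32,"dy":-30,"dz":0,"az":-0.04,"hand":0}
    - {"dx":-32,"dy":-30,"dz":0,"az":-0.04,"hand":0}
    - {"dx":-32,"dy":-30,"dz":0,"az":-0.04,"hand":0}
    - {"dx":-32,"dy":-30,"dz":0,"az":-0.04,"hand":0}

```text
invalid input at $.series[0]: expected keys ax, ay, az, dx, dy, dz, hand
```

Request:
send_rows:
  series:
    - {"dx":-31.6,"dy":-29.9,"dz":10.1,"az":-0.035,"hand":0}
    - {"dx":-31.6,"dy":-29.9,"dz":10.1,"az":-0.035,"hand":0}
    - {"dx":-31.6,"dy":-29.9,"dz":10.1,"az":-0.035,"hand":0}
    - {"dx":-31.6,"dy":-29.9,"dz":10.1,"az":-0.035,"hand":0}
    - {"dx":-31.6,"dy":-29.9,"dz":10.1,"az":-0.035,"hand":0}
    - {"dx":-31.6,"dy":-29.9,"dz":10.1,"az":-0.035,"hand":0}
    - {"dx":-31.6,"dy":-29.9,"dz":10.1,"az":-0.035,"hand":0}
    - {"dx":-31.6,"dy":-29.9,"dz":10.1,"az":-0.035,"hand":0}
    - {"dx":-31.6,"dy":-29.9,"dz":10.1,"az":-0.035,"hand":0}
    - {"dx":-31.6,"dy":-29.9,"dz":10.1,"az":-0.035,"hand":0}

```text
invalid input at $.series[0]: expected keys ax, ay, az, dx, dy, dz, hand
```

```bash
python3 go.py 629 -105 13 170.3
```

```text
t 0.1 pos [157.4 630.1 230.5] yaw [-179.9    0.   166. ] F [0.7 0.1 0.5] w 85.17383888098009 gf 0.0 q [-1.39  0.63  0.04  1.52 -0.03  1.   -0.02] qd 0.002
d cm [-63.57 -59.85  21.85] a [-0.002 -0.    -0.075]
```

Request:
send_rows:
  series:
    - {"ax":0,"ay":0,"az":-0.04,"dx":-32,"dy":-30,"dz":0,"hand":0}
    - {"ax":0,"ay":0,"az":-0.04,"dx":-32,"dy":-30,"dz":0,"hand":0}
    - {"ax":0,"ay":0,"az":-0.04,"dx":-32,"dy":-30,"dz":0,"hand":0}
    - {"ax":0,"ay":0,"az":-0.04,"dx":-32,"dy":-30,"dz":0,"hand":0}
    - {"ax":0,"ay":0,"az":-0.04,"dx":-32,"dy":-30,"dz":0,"hand":0}
    - {"ax":0,"ay":0,"az":-0.04,"dx":-32,"dy":-30,"dz":0,"hand":0}
    - {"ax":0,"ay":0,"az":-0.04,"dx":-32,"dy":-30,"dz":0,"hand":0}
    - {"ax":0,"ay":0,"az":-0.04,"dx":-32,"dy":-30,"dz":0,"hand":0}
    - {"ax":0,"ay":0,"az":-0.04,"dx":-32,"dy":-30,"dz":0,"hand":0}
    - {"ax":0,"ay":0,"az":-0.04,"dx":-32,"dy":-30,"dz":0,"hand":0}

```text
clock: 1.1
eef_pos: [398.3, 256.0, 231.2]
tool_rot: [-3.139, 0.002, 2.927]
force: [-0.1, 1.2, -0.8]
width: 85.5
gripper_force: 0.0
```

```bash
python3 go.py 629 -105 130 170.3
```

```text
t 1.1 pos [398.3 256.  231.2] yaw [-1.798e+02  1.000e-01  1.677e+02] F [-0.1  1.2 -0.8] w 85.5101543195284 gf 0.0 q [-0.68  0.38  0.06  1.99 -0.03  0.77  0.75] qd 0.082
d cm [-30.22 -30.32  10.26] a [-0.003  0.002 -0.046]
```

Request:
send_rows:
  series:
    - {"ax":0,"ay":0,"az":-0.045,"dx":-30.2,"dy":-30.3,"dz":10.2,"hand":0}
    - {"ax":0,"ay":0,"az":-0.045,"dx":-30.2,"dy":-30.3,"dz":10.2,"hand":0}
    - {"ax":0,"ay":0,"az":-0.045,"dx":-30.2,"dy":-30.3,"dz":10.2,"hand":0}
    - {"ax":0,"ay":0,"az":-0.045,"dx":-30.2,"dy":-30.3,"dz":10.2,"hand":0}
    - {"ax":0,"ay":0,"az":-0.045,"dx":-30.2,"dy":-30.3,"dz":10.2,"hand":0}
    - {"ax":0,"ay":0,"az":-0.045,"dx":-30.2,"dy":-30.3,"dz":10.2,"hand":0}
    - {"ax":0,"ay":0,"az":-0.045,"dx":-30.2,"dy":-30.3,"dz":10.2,"hand":0}
    - {"ax":0,"ay":0,"az":-0.045,"dx":-30.2,"dy":-30.3,"dz":10.2,"hand":0}
    - {"ax":0,"ay":0,"az":-0.045,"dx":-30.2,"dy":-30.3,"dz":10.2,"hand":0}
    - {"ax":0,"ay":0,"az":-0.045,"dx":-30.2,"dy":-30.3,"dz":10.2,"hand":0}

```text
clock: 2.1
eef_pos: [630.5, -102.9, 127.3]
tool_rot: [-3.137, 0.0, 2.974]
force: [-1.1, -0.2, 0.8]
width: 85.6
gripper_force: 0.0
```

```bash
python3 go.py 629 -105 13 170.3
python3 - <<'E'
from cell import *
import cv2
import numpy as np
a=get_image('top')['pixels'][130:290,210:410,::-1];b=get_image('side')['pixels'][90:290,160:360,::-1]
cv2.imwrite('pics/chk1.png',np.hstack([cv2.resize(a,(400,320)),cv2.resize(b,(320,320))]))
E
```

```text
t 2.1 pos [ 630.5 -102.9  127.3] yaw [-179.8    0.   170.4] F [-1.1 -0.2  0.8] w 85.6210746586986 gf 0.0 q [ 0.1   0.73  0.03  1.65 -0.03  0.77  1.54] qd 0.075
d cm [ 0.12 -0.18 11.43] a [-0.004  0.     0.002]
```

View pics/chk1.png

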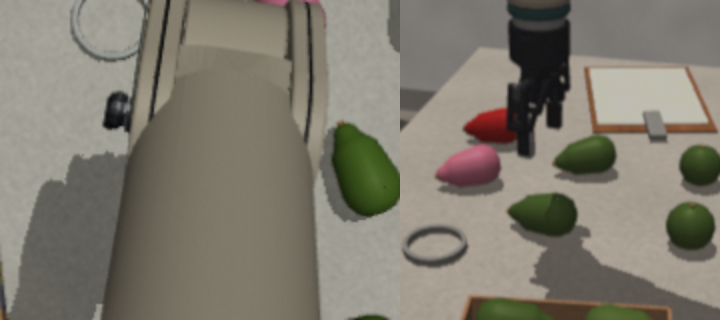

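The side view shows the open gripper above the near pear at (545,213) in the crop, with the fingers to either side of it. Next I descend and grip.

Request:
send_rows:
  series:
    - {"ax":0,"ay":0,"az":0,"dx":0.1,"dy":-0.2,"dz":3,"hand":0}
    - {"ax":0,"ay":0,"az":0,"dx":0.1,"dy":-0.2,"dz":6,"hand":0}
    - {"ax":0,"ay":0,"az":0,"dx":0.1,"dy":-0.2,"dz":8.5,"hand":0}
    - {"ax":0,"ay":0,"az":0,"dx":0.1,"dy":-0.2,"dz":10.5,"hand":0}
    - {"ax":0,"ay":0,"az":0,"dx":0.1,"dy":-0.2,"dz":11.4,"hand":0}
    - {"ax":0,"ay":0,"az":0,"dx":0.1,"dy":-0.2,"dz":11.4,"hand":0}
    - {"ax":0,"ay":0,"az":0,"dx":0.1,"dy":-0.2,"dz":11.4,"hand":0}

```text
clock: 2.9
eef_pos: [628.6, -96.9, 16.2]
tool_rot: [3.141, 0.001, 2.983]
force: [0.4, -0.5, 0.0]
width: 85.5
gripper_force: 0.0
```

Request:
send_rows:
  series:
    - {"ax":0,"ay":0,"az":0,"dx":0,"dy":0,"dz":0,"hand":0.6}
    - {"ax":0,"ay":0,"az":0,"dx":0,"dy":0,"dz":0,"hand":0.8}
    - {"ax":0,"ay":0,"az":0,"dx":0,"dy":0,"dz":0,"hand":1}
    - {"ax":0,"ay":0,"az":0,"dx":0,"dy":0,"dz":0,"hand":1}
    - {"ax":0,"ay":0,"az":0,"dx":0,"dy":0,"dz":0,"hand":1}
    - {"ax":0,"ay":0,"az":0,"dx":0,"dy":0,"dz":0,"hand":1}

```text
clock: 3.5
eef_pos: [628.8, -99.2, 17.5]
tool_rot: [-3.141, 0.002, 2.981]
force: [-1.6, -1.5, 9.6]
width: 56.8
gripper_force: 60.7
```

```bash
python3 go.py 602.5 160.8 170 187.1
```

```text
t 3.5 pos [628.8 -99.2  17.5] yaw [-1.799e+02  1.000e-01  1.708e+02] F [-1.6 -1.5  9.6] w 56.797864382578084 gf 60.65430322109023 q [ 0.1   0.88  0.02  1.7  -0.03  0.56  1.55] qd 0.001
d cm [  6.72  25.23 -15.3 ] a [-0.001  0.002 -0.285]
```

Grip holds at 56.8 mm, but the arm settled 5 mm to one side and 4 mm high because my last reading caught it still moving. I'll regrip lower and centred.

Request:
send_rows:
  series:
    - {"ax":0,"ay":0,"az":0,"dx":0,"dy":0,"dz":0,"hand":0}
    - {"ax":0,"ay":0,"az":0,"dx":0,"dy":0,"dz":0,"hand":0}
    - {"ax":0,"ay":0,"az":0,"dx":0,"dy":-0.4,"dz":0.3,"hand":0}
    - {"ax":0,"ay":0,"az":0,"dx":0,"dy":-0.4,"dz":0.3,"hand":0}
    - {"ax":0,"ay":0,"az":0,"dx":0,"dy":-0.4,"dz":0.3,"hand":0.4}
    - {"ax":0,"ay":0,"az":0,"dx":0,"dy":-0.4,"dz":0.3,"hand":0.8}
    - {"ax":0,"ay":0,"az":0,"dx":0,"dy":-0.4,"dz":0.3,"hand":1}
    - {"ax":0,"ay":0,"az":0,"dx":0,"dy":-0.4,"dz":0.3,"hand":1}
    - {"ax":0,"ay":0,"az":0,"dx":0,"dy":-0.4,"dz":0.3,"hand":1}
    - {"ax":0,"ay":0,"az":0,"dx":0,"dy":-0.4,"dz":0.3,"hand":1}

```text
clock: 4.5
eef_pos: [627.3, -101.8, 12.7]
tool_rot: [3.142, -0.0, 2.982]
force: [-1.4, -0.7, 4.2]
width: 57.1
gripper_force: 62.4
```

```bash
python3 go.py 602.5 160.8 170 187.1
```

```text
t 4.5 pos [ 627.3 -101.8   12.7] yaw [180.   -0.  170.8] F [-1.4 -0.7  4.2] w 57.137230882510224 gf 62.412297717964975 q [ 0.1   0.89  0.02  1.7  -0.03  0.55  1.55] qd 0.001
d cm [  6.63  25.53 -15.72] a [ 0.    -0.    -0.284]
```

Request:
send_rows:
  series:
    - {"ax":0,"ay":0,"az":0,"dx":0,"dy":0,"dz":-3,"hand":1}
    - {"ax":0,"ay":0,"az":0,"dx":0,"dy":0,"dz":-7,"hand":1}
    - {"ax":0,"ay":0,"az":-0.05,"dx":0.5,"dy":1,"dz":-11,"hand":1}
    - {"ax":0,"ay":0,"az":-0.1,"dx":1,"dy":4,"dz":-14,"hand":1}
    - {"ax":0,"ay":0,"az":-0.16,"dx":2,"dy":8,"dz":-15.7,"hand":1}
    - {"ax":0,"ay":0,"az":-0.22,"dx":3.5,"dy":12.5,"dz":-15.7,"hand":1}
    - {"ax":0,"ay":0,"az":-0.26,"dx":5,"dy":17,"dz":-15.7,"hand":1}
    - {"ax":0,"ay":0,"az":-0.284,"dx":6,"dy":21,"dz":-15.7,"hand":1}
    - {"ax":0,"ay":0,"az":-0.284,"dx":6.6,"dy":24,"dz":-15.7,"hand":1}
    - {"ax":0,"ay":0,"az":-0.284,"dx":6.6,"dy":25.5,"dz":-15.7,"hand":1}

```text
clock: 5.5
eef_pos: [601.4, 165.2, 168.8]
tool_rot: [3.139, -0.001, -3.012]
force: [0.5, -0.0, -1.3]
width: 56.9
gripper_force: 64.2
```

Request:
send_rows:
  series:
    - {"ax":0,"ay":0,"az":0,"dx":0,"dy":0,"dz":0,"hand":1}
    - {"ax":0,"ay":0,"az":0,"dx":0,"dy":0,"dz":0,"hand":1}
    - {"ax":0,"ay":0,"az":0,"dx":0,"dy":0,"dz":0,"hand":1}

```text
clock: 5.8
eef_pos: [603.2, 157.0, 169.0]
tool_rot: [-3.139, -0.001, -3.021]
force: [-0.8, -1.2, -1.7]
width: 57.1
gripper_force: 64.2
```

```bash
python3 go.py 602.5 160.8 65 187.1
python3 - <<'E'
from cell import *
import cv2
import numpy as np
a=get_image('top')['pixels'][150:330,100:320,::-1];b=get_image('side')['pixels'][140:350,160:360,::-1]
cv2.imwrite('pics/chk2.png',np.hstack([cv2.resize(a,(400,330)),cv2.resize(b,(320,330))]))
E
```

```text
t 5.8 pos [603.2 157.  169. ] yaw [-179.9   -0.  -173.1] F [-0.8 -1.2 -1.7] w 57.10151367975638 gf 64.17450244043721 q [-0.29  0.66 -0.02  1.66  0.02  0.83  1.37] qd 0.007
d cm [ 0.02  0.4  10.4 ] a [-0.002 -0.001 -0.003]
```

View pics/chk2.png

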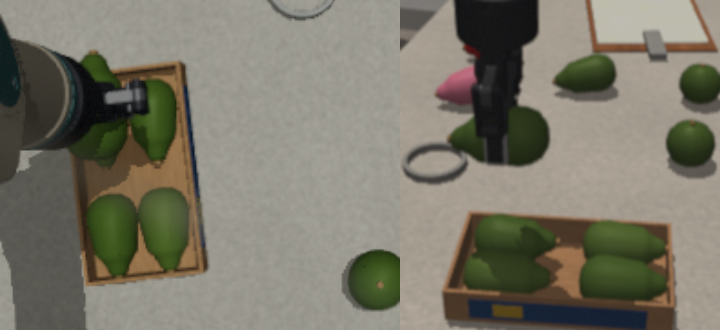

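The pear is held level with its neck to +x, above the left half of the carton's far pair. Next I lower it, then ease it down watching the force.

Request:
send_rows:
  series:
    - {"ax":0,"ay":0,"az":0,"dx":0,"dy":0.4,"dz":2,"hand":1}
    - {"ax":0,"ay":0,"az":0,"dx":0,"dy":0.4,"dz":4.5,"hand":1}
    - {"ax":0,"ay":0,"az":0,"dx":0,"dy":0.4,"dz":6.5,"hand":1}
    - {"ax":0,"ay":0,"az":0,"dx":0,"dy":0.4,"dz":8,"hand":1}
    - {"ax":0,"ay":0,"az":0,"dx":0,"dy":0.4,"dz":9,"hand":1}
    - {"ax":0,"ay":0,"az":0,"dx":0,"dy":0.4,"dz":9.4,"hand":1}
    - {"ax":0,"ay":0,"az":0,"dx":0,"dy":0.4,"dz":9.4,"hand":1}
    - {"ax":0,"ay":0,"az":0,"dx":0,"dy":0.4,"dz":9.4,"hand":1}

```text
clock: 6.7
eef_pos: [603.0, 164.5, 76.1]
tool_rot: [3.141, 0.001, -3.018]
force: [0.4, -1.5, -1.6]
width: 57.1
gripper_force: 64.2
```

Request:
send_rows:
  series:
    - {"ax":0,"ay":0,"az":0,"dx":0,"dy":0,"dz":0.2,"hand":1}
    - {"ax":0,"ay":0,"az":0,"dx":0,"dy":0,"dz":0.4,"hand":1}
    - {"ax":0,"ay":0,"az":0,"dx":0,"dy":0,"dz":0.6,"hand":1}
    - {"ax":0,"ay":0,"az":0,"dx":0,"dy":0,"dz":0.6,"hand":1}

```text
clock: 7.1
eef_pos: [602.1, 164.4, 69.1]
tool_rot: [-3.142, -0.0, -3.017]
force: [-0.5, 1.1, -2.0]
width: 57.0
gripper_force: 64.2
```

Request:
send_rows:
  series:
    - {"ax":0,"ay":0,"az":0,"dx":0,"dy":-0.35,"dz":0,"hand":1}
    - {"ax":0,"ay":0,"az":0,"dx":0,"dy":-0.35,"dz":0.1,"hand":1}
    - {"ax":0,"ay":0,"az":0,"dx":0,"dy":-0.35,"dz":0.2,"hand":1}
    - {"ax":0,"ay":0,"az":0,"dx":0,"dy":-0.35,"dz":0.2,"hand":1}

```text
clock: 7.5
eef_pos: [602.7, 160.9, 67.2]
tool_rot: [3.142, -0.0, -3.018]
force: [-0.9, -0.5, -1.7]
width: 57.3
gripper_force: 64.2
```

Request:
send_rows:
  series:
    - {"ax":0,"ay":0,"az":0,"dx":0,"dy":0,"dz":0.1,"hand":1}
    - {"ax":0,"ay":0,"az":0,"dx":0,"dy":0,"dz":0.2,"hand":1}
    - {"ax":0,"ay":0,"az":0,"dx":0,"dy":0,"dz":0.2,"hand":1}

```text
clock: 7.8
eef_pos: [602.4, 160.9, 66.3]
tool_rot: [-3.142, -0.0, -3.017]
force: [-2.5, -1.2, 7.4]
width: 57.0
gripper_force: 64.6
```

Contact came at TCP z 66.3 with about 9 N, matching the expected height of about 65. I release and rise.

Request:
send_rows:
  series:
    - {"ax":0,"ay":0,"az":0,"dx":0,"dy":0,"dz":0,"hand":0.35}
    - {"ax":0,"ay":0,"az":0,"dx":0,"dy":0,"dz":0,"hand":0.1}
    - {"ax":0,"ay":0,"az":0,"dx":0,"dy":0,"dz":0,"hand":0}
    - {"ax":0,"ay":0,"az":0,"dx":0,"dy":0,"dz":0,"hand":0}
    - {"ax":0,"ay":0,"az":0,"dx":0,"dy":0,"dz":-2,"hand":0}
    - {"ax":0,"ay":0,"az":0,"dx":0,"dy":0,"dz":-5,"hand":0}
    - {"ax":0,"ay":0,"az":0,"dx":0,"dy":0,"dz":-9,"hand":0}
    - {"ax":0,"ay":0,"az":0,"dx":0,"dy":0,"dz":-12,"hand":0}
    - {"ax":0,"ay":0,"az":0,"dx":0,"dy":0,"dz":-12,"hand":0}
    - {"ax":0,"ay":0,"az":0,"dx":0,"dy":0,"dz":-12,"hand":0}

```text
clock: 8.8
eef_pos: [602.9, 161.0, 185.7]
tool_rot: [3.141, 0.001, -3.017]
force: [0.1, -0.2, -1.2]
width: 85.1
gripper_force: 0.0
```

```bash
python3 go.py 604 -286 130 208.1
```

```text
t 8.8 pos [602.9 161.  185.7] yaw [ 1.800e+02  1.000e-01 -1.729e+02] F [ 0.1 -0.2 -1.2] w 85.09993899553771 gf 0.0 q [-0.29  0.64 -0.03  1.64  0.02  0.86  1.37] qd 0.034
d cm [  5.44 -44.37   5.55] a [ 0.     0.001 -0.366]
```

Request:
send_rows:
  series:
    - {"ax":0,"ay":0,"az":0,"dx":0.3,"dy":-3,"dz":0,"hand":0}
    - {"ax":0,"ay":0,"az":-0.04,"dx":0.8,"dy":-7,"dz":0,"hand":0}
    - {"ax":0,"ay":0,"az":-0.08,"dx":1.4,"dy":-12,"dz":0,"hand":0}
    - {"ax":0,"ay":0,"az":-0.13,"dx":2,"dy":-16.8,"dz":0,"hand":0}
    - {"ax":0,"ay":0,"az":-0.18,"dx":2.6,"dy":-21.6,"dz":0,"hand":0}
    - {"ax":0,"ay":0,"az":-0.23,"dx":3.2,"dy":-26.4,"dz":1,"hand":0}
    - {"ax":0,"ay":0,"az":-0.28,"dx":3.8,"dy":-31,"dz":2,"hand":0}
    - {"ax":0,"ay":0,"az":-0.32,"dx":4.4,"dy":-35.5,"dz":3.5,"hand":0}
    - {"ax":0,"ay":0,"az":-0.366,"dx":5,"dy":-39.5,"dz":5,"hand":0}
    - {"ax":0,"ay":0,"az":-0.366,"dx":5.4,"dy":-42.5,"dz":5.5,"hand":0}

```text
clock: 9.8
eef_pos: [598.5, -270.6, 126.3]
tool_rot: [3.138, -0.005, -2.653]
force: [0.1, 0.5, -0.4]
width: 85.5
gripper_force: 0.0
```

Request:
send_rows:
  series:
    - {"ax":0,"ay":0,"az":0,"dx":0.7,"dy":-1.7,"dz":0,"hand":0}
    - {"ax":0,"ay":0,"az":0,"dx":0.7,"dy":-1.7,"dz":0,"hand":0}
    - {"ax":0,"ay":0,"az":0,"dx":0.7,"dy":-1.7,"dz":0,"hand":0}
    - {"ax":0,"ay":0,"az":0,"dx":0.7,"dy":-1.7,"dz":0,"hand":0}
    - {"ax":0,"ay":0,"az":0,"dx":0.7,"dy":-1.7,"dz":0,"hand":0}
    - {"ax":0,"ay":0,"az":0,"dx":0.7,"dy":-1.7,"dz":0,"hand":0}

```text
clock: 10.4
eef_pos: [604.2, -284.2, 130.8]
tool_rot: [3.142, 0.001, -2.649]
force: [0.6, -0.0, 0.2]
width: 85.3
gripper_force: 0.0
```

```bash
python3 go.py 604 -286 13 208.1
python3 - <<'E'
from cell import *
import cv2,pickle
import numpy as np
T=get_image('top');S=get_image('side');pickle.dump((T,S),open('p1.pkl','wb'))
a=T['pixels'][165:325,120:240,::-1];b=S['pixels'][240:360,170:350,::-1]
cv2.imwrite('pics/chk3.png',np.hstack([cv2.resize(a,(300,400)),cv2.resize(b,(500,400))]))
E
```

```text
t 10.4 pos [ 604.2 -284.2  130.8] yaw [ 180.     0.  -151.8] F [ 0.6 -0.   0.2] w 85.30944156565795 gf 0.0 q [ 0.49  0.77 -0.15  1.55  0.14  0.83  2.34] qd 0.007
d cm [ 0.11 -0.15 11.78] a [0.    0.001 0.002]
```

View pics/chk3.png

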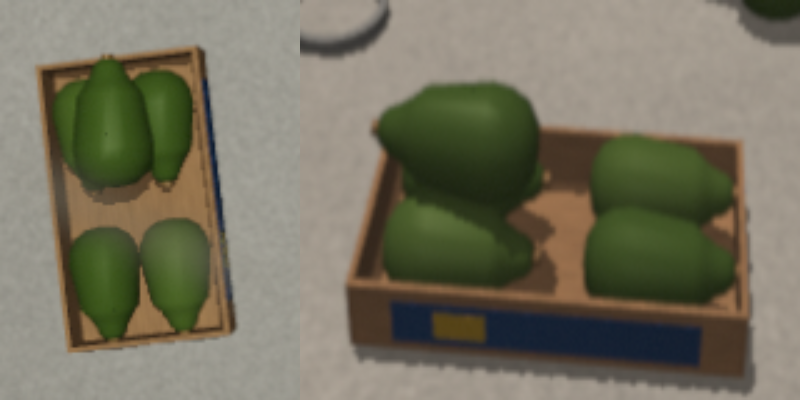

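The first pear lies level in the far hollow with its neck to +x. In the top crop its neck tip is at (108,57) and its fat end at (113,187). Now the second pear.

Request:
send_rows:
  series:
    - {"ax":0,"ay":0,"az":0,"dx":0.1,"dy":-0.15,"dz":3,"hand":0}
    - {"ax":0,"ay":0,"az":0,"dx":0.1,"dy":-0.15,"dz":6,"hand":0}
    - {"ax":0,"ay":0,"az":0,"dx":0.1,"dy":-0.15,"dz":8.5,"hand":0}
    - {"ax":0,"ay":0,"az":0,"dx":0.1,"dy":-0.15,"dz":10.5,"hand":0}
    - {"ax":0,"ay":0,"az":0,"dx":0.1,"dy":-0.15,"dz":11.7,"hand":0}
    - {"ax":0,"ay":0,"az":0,"dx":0.1,"dy":-0.15,"dz":11.7,"hand":0}
    - {"ax":0,"ay":0,"az":0,"dx":0.1,"dy":-0.15,"dz":11.7,"hand":0}
    - {"ax":0,"ay":0,"az":0,"dx":0.1,"dy":-0.15,"dz":11.7,"hand":0}

```text
clock: 11.3
eef_pos: [604.5, -288.0, 14.7]
tool_rot: [-3.14, 0.002, -2.651]
force: [0.1, -0.0, 0.4]
width: 85.4
gripper_force: 0.0
```

```bash
python3 go.py 604 -286 13 208.1
python3 - <<'E'
from h import *
T,S=pickle.load(open('p1.pkl','rb'))
for n,p in(('fat',(165.2,239.8)),('neck',(163.2,187.8))): print(n,plane(T,[p],80).round(1))
print('fat x-view',cross(T,(165.2,239.8),S,(170+(540-300)*.36,240+150*.3)),'neck',cross(T,(163.2,187.8),S,(170+(376-300)*.36,240+127*.3)))
E
```

```text
t 11.3 pos [ 604.5 -288.    14.7] yaw [-1.799e+02  1.000e-01 -1.519e+02] F [ 0.1 -0.   0.4] w 85.39289424807235 gf 0.0 q [ 0.48  0.92 -0.13  1.59  0.17  0.63  2.32] qd 0.003
d cm [-0.05  0.2   0.17] a [-0.002  0.002 -0.   ]
fat [[553.  157.7  80. ]]
neck [[652.4 163.2  80. ]]
fat x-view (array([551.25954239, 157.37192057,  79.95284131]), np.float64(3.576387276250997)) neck (array([651.42574218, 162.71985998,  80.95968887]), np.float64(1.719171337183))
```

The first pear sits with its ends at z 80 and 81 and its centre near (597,160), which is within tolerance. I grip the second.

Request:
send_rows:
  series:
    - {"ax":0,"ay":0,"az":0,"dx":0,"dy":0.2,"dz":0.2,"hand":0.2}
    - {"ax":0,"ay":0,"az":0,"dx":0,"dy":0.2,"dz":0.2,"hand":0.5}
    - {"ax":0,"ay":0,"az":0,"dx":0,"dy":0.2,"dz":0.2,"hand":0.8}
    - {"ax":0,"ay":0,"az":0,"dx":0,"dy":0.2,"dz":0.2,"hand":1}
    - {"ax":0,"ay":0,"az":0,"dx":0,"dy":0.2,"dz":0.2,"hand":1}
    - {"ax":0,"ay":0,"az":0,"dx":0,"dy":0.2,"dz":0.2,"hand":1}
    - {"ax":0,"ay":0,"az":0,"dx":0,"dy":0.2,"dz":0.2,"hand":1}

```text
clock: 12.0
eef_pos: [602.6, -285.5, 12.5]
tool_rot: [3.142, 0.0, -2.651]
force: [-1.9, 1.5, 6.8]
width: 57.2
gripper_force: 61.9
```

```bash
python3 go.py 483.5 146 180 187.1
```

```text
t 12.0 pos [ 602.6 -285.5   12.5] yaw [ 180.     0.  -151.9] F [-1.9  1.5  6.8] w 57.15216245581029 gf 61.88764232851099 q [ 0.47  0.92 -0.13  1.6   0.17  0.63  2.32] qd 0.002
d cm [ -9.82  43.67 -16.74] a [0.    0.    0.366]
```

Request:
send_rows:
  series:
    - {"ax":0,"ay":0,"az":0,"dx":0,"dy":0,"dz":-3,"hand":1}
    - {"ax":0,"ay":0,"az":0,"dx":0,"dy":0,"dz":-7,"hand":1}
    - {"ax":0,"ay":0,"az":0,"dx":0,"dy":1,"dz":-11,"hand":1}
    - {"ax":0,"ay":0,"az":0.04,"dx":-1,"dy":4,"dz":-14,"hand":1}
    - {"ax":0,"ay":0,"az":0.08,"dx":-1.8,"dy":8,"dz":-16,"hand":1}
    - {"ax":0,"ay":0,"az":0.12,"dx":-2.8,"dy":12.5,"dz":-16.7,"hand":1}
    - {"ax":0,"ay":0,"az":0.16,"dx":-3.8,"dy":17,"dz":-16.7,"hand":1}
    - {"ax":0,"ay":0,"az":0.2,"dx":-4.8,"dy":21.5,"dz":-16.7,"hand":1}
    - {"ax":0,"ay":0,"az":0.24,"dx":-5.8,"dy":26,"dz":-16.7,"hand":1}
    - {"ax":0,"ay":0,"az":0.28,"dx":-6.8,"dy":30,"dz":-16.7,"hand":1}

```text
clock: 13.0
eef_pos: [520.0, 13.2, 178.6]
tool_rot: [3.141, -0.0, -2.932]
force: [0.5, 1.0, -1.9]
width: 57.2
gripper_force: 64.1
```

Request:
send_rows:
  series:
    - {"ax":0,"ay":0,"az":0.03,"dx":0.3,"dy":4,"dz":0,"hand":1}
    - {"ax":0,"ay":0,"az":0.06,"dx":0.6,"dy":8,"dz":0,"hand":1}
    - {"ax":0,"ay":0,"az":0.086,"dx":0.8,"dy":11.5,"dz":0,"hand":1}
    - {"ax":0,"ay":0,"az":0.086,"dx":0.9,"dy":13.9,"dz":0,"hand":1}
    - {"ax":0,"ay":0,"az":0.086,"dx":0.9,"dy":13.9,"dz":0,"hand":1}
    - {"ax":0,"ay":0,"az":0.086,"dx":0.9,"dy":13.9,"dz":0,"hand":1}
    - {"ax":0,"ay":0,"az":0.086,"dx":0.9,"dy":13.9,"dz":0,"hand":1}
    - {"ax":0,"ay":0,"az":0.086,"dx":0.9,"dy":13.9,"dz":0,"hand":1}
    - {"ax":0,"ay":0,"az":0.086,"dx":0.9,"dy":13.9,"dz":0,"hand":1}

```text
clock: 13.9
eef_pos: [483.7, 143.8, 178.3]
tool_rot: [-3.141, -0.0, -3.019]
force: [0.6, 0.4, -1.6]
width: 57.5
gripper_force: 64.1
```

```bash
python3 go.py 483.5 146 75 187.1
```

```text
t 13.9 pos [483.7 143.8 178.3] yaw [-180.   -0. -173.] F [ 0.6  0.4 -1.6] w 57.52494370842686 gf 64.0666123945266 q [-0.32  0.5  -0.03  1.97  0.03  0.67  1.32] qd 0.006
d cm [-1.000e-02  2.200e-01  1.033e+01] a [-0.    -0.    -0.002]
```

Request:
send_rows:
  series:
    - {"ax":0,"ay":0,"az":0,"dx":0,"dy":0.2,"dz":2,"hand":1}
    - {"ax":0,"ay":0,"az":0,"dx":0,"dy":0.2,"dz":4.5,"hand":1}
    - {"ax":0,"ay":0,"az":0,"dx":0,"dy":0.2,"dz":7,"hand":1}
    - {"ax":0,"ay":0,"az":0,"dx":0,"dy":0.2,"dz":9,"hand":1}
    - {"ax":0,"ay":0,"az":0,"dx":0,"dy":0.2,"dz":10,"hand":1}
    - {"ax":0,"ay":0,"az":0,"dx":0,"dy":0.2,"dz":10.3,"hand":1}
    - {"ax":0,"ay":0,"az":0,"dx":0,"dy":0.2,"dz":10.3,"hand":1}
    - {"ax":0,"ay":0,"az":0,"dx":0,"dy":0.2,"dz":10.3,"hand":1}
    - {"ax":0,"ay":0,"az":0,"dx":0,"dy":0.2,"dz":10.3,"hand":1}

```text
clock: 14.8
eef_pos: [483.9, 147.1, 76.2]
tool_rot: [3.141, 0.002, -3.018]
force: [0.6, 0.5, -0.6]
width: 57.0
gripper_force: 64.0
```

Request:
send_rows:
  series:
    - {"ax":0,"ay":0,"az":0,"dx":0,"dy":0,"dz":0.2,"hand":1}
    - {"ax":0,"ay":0,"az":0,"dx":0,"dy":0,"dz":0.4,"hand":1}
    - {"ax":0,"ay":0,"az":0,"dx":0,"dy":0,"dz":0.5,"hand":1}
    - {"ax":0,"ay":0,"az":0,"dx":0,"dy":0,"dz":0.5,"hand":1}

```text
clock: 15.2
eef_pos: [483.0, 146.9, 70.1]
tool_rot: [-3.142, -0.0, -3.017]
force: [-0.8, -0.4, -1.9]
width: 57.3
gripper_force: 64.1
```

Request:
send_rows:
  series:
    - {"ax":0,"ay":0,"az":0,"dx":0,"dy":-0.05,"dz":0.1,"hand":1}
    - {"ax":0,"ay":0,"az":0,"dx":0,"dy":-0.05,"dz":0.2,"hand":1}
    - {"ax":0,"ay":0,"az":0,"dx":0,"dy":-0.05,"dz":0.3,"hand":1}
    - {"ax":0,"ay":0,"az":0,"dx":0,"dy":-0.05,"dz":0.3,"hand":1}

```text
clock: 15.6
eef_pos: [483.2, 146.4, 67.1]
tool_rot: [-3.142, -0.0, -3.017]
force: [0.4, -0.9, -0.9]
width: 57.2
gripper_force: 64.1
```

Request:
send_rows:
  series:
    - {"ax":0,"ay":0,"az":0,"dx":0,"dy":0,"dz":0.1,"hand":1}
    - {"ax":0,"ay":0,"az":0,"dx":0,"dy":0,"dz":0.1,"hand":1}

```text
clock: 15.8
eef_pos: [483.1, 146.4, 66.4]
tool_rot: [-3.142, -0.0, -3.017]
force: [-1.2, -1.3, 2.1]
width: 57.6
gripper_force: 64.2
```

Contact came at the same height as the first pear, 66.4 mm. I go 1 mm more, then release and rise.

Request:
send_rows:
  series:
    - {"ax":0,"ay":0,"az":0,"dx":0,"dy":0,"dz":0.1,"hand":1}
    - {"ax":0,"ay":0,"az":0,"dx":0,"dy":0,"dz":0.1,"hand":0.35}
    - {"ax":0,"ay":0,"az":0,"dx":0,"dy":0,"dz":0.1,"hand":0.1}
    - {"ax":0,"ay":0,"az":0,"dx":0,"dy":0,"dz":0.1,"hand":0}
    - {"ax":0,"ay":0,"az":0,"dx":0,"dy":0,"dz":0.1,"hand":0}
    - {"ax":0,"ay":0,"az":0,"dx":0,"dy":0,"dz":-2,"hand":0}
    - {"ax":0,"ay":0,"az":0,"dx":0,"dy":0,"dz":-5,"hand":0}
    - {"ax":0,"ay":0,"az":0,"dx":0,"dy":0,"dz":-9,"hand":0}
    - {"ax":0,"ay":0,"az":0,"dx":0,"dy":0,"dz":-13,"hand":0}
    - {"ax":0,"ay":0,"az":0,"dx":0,"dy":0,"dz":-13,"hand":0}

```text
clock: 16.8
eef_pos: [486.7, 147.6, 201.0]
tool_rot: [3.139, 0.01, -3.018]
force: [1.7, 0.7, -0.2]
width: 85.3
gripper_force: 0.0
```

Request:
send_rows:
  series:
    - {"ax":0,"ay":0,"az":0,"dx":0,"dy":-3,"dz":0,"hand":0}
    - {"ax":0,"ay":0,"az":0,"dx":0,"dy":-7,"dz":0,"hand":0}
    - {"ax":0,"ay":0,"az":0,"dx":0,"dy":-11,"dz":0,"hand":0}
    - {"ax":0,"ay":0,"az":0,"dx":0,"dy":-15,"dz":0,"hand":0}
    - {"ax":0,"ay":0,"az":0,"dx":0,"dy":-19,"dz":0,"hand":0}
    - {"ax":0,"ay":0,"az":0,"dx":0,"dy":-22,"dz":0,"hand":0}
    - {"ax":0,"ay":0,"az":0,"dx":0,"dy":-25,"dz":0,"hand":0}
    - {"ax":0,"ay":0,"az":0,"dx":0,"dy":-25,"dz":0,"hand":0}
    - {"ax":0,"ay":0,"az":0,"dx":0,"dy":-25,"dz":0,"hand":0}
    - {"ax":0,"ay":0,"az":0,"dx":0,"dy":-25,"dz":0,"hand":0}

```text
clock: 17.8
eef_pos: [513.9, -100.3, 195.8]
tool_rot: [3.141, -0.001, -3.016]
force: [-0.5, -0.1, -0.1]
width: 85.5
gripper_force: 0.0
```

Run:
```python
from cell import *
import cv2,pickle
import numpy as np
T=get_image('top');S=get_image('side');pickle.dump((T,S),open('p2.pkl','wb'))
a=T['pixels'][165:325,120:240,::-1];b=S['pixels'][240:360,170:350,::-1]
cv2.imwrite('pics/chk4.png',np.hstack([cv2.resize(a,(300,400)),cv2.resize(b,(500,400))]))
print(read_state()['force'],read_state()['clock'])
```

```text
[-0.58563345 -0.11687942  0.498962  ] 17.9
```

View pics/chk4.png

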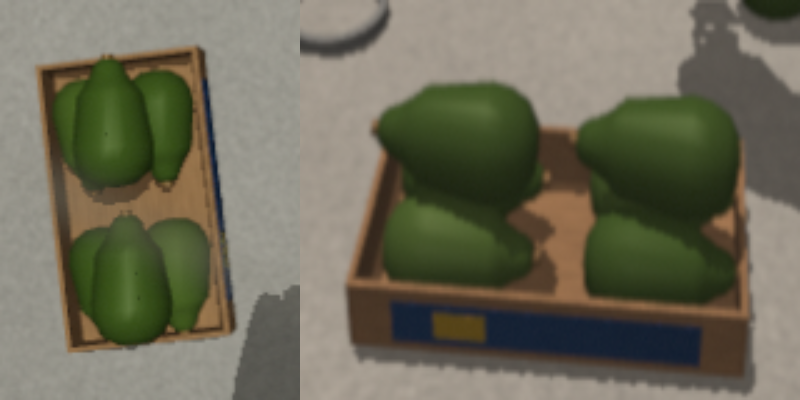

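Both pears lie head to tail on the pairs. The second one's neck tip is at (126,214) and its fat end at (133,344) in the crop. One number check, then I hand in.

Run:
```python
from h import *
from cell import finish_job
T,S=pickle.load(open('p2.pkl','rb'))
f,ef=cross(T,(173.2,302.6),S,(170+(738-300)*.36,240+165*.3));n,en=cross(T,(170.4,250.6),S,(170+(578-300)*.36,240+143*.3))
c=f+(n-f)*.45;print(f.round(1),n.round(1),ef,en,'centre',c.round(1),'L',np.linalg.norm(n-f))
if np.hypot(*(c[:2]-[483.5,146]))<12 and abs(c[2]-80)<9 and abs(n[2]-f[2])<15: print(finish_job())
```

```text
[433.1 141.4  79.1] [530.5 147.1  79.9] 1.2071072399483276 4.21977211321888 centre [476.9 144.   79.5] L 97.57011705599488
the job is handed in; nothing more can be done
None
```

Both pear-shaped avocados are in the two hollows, necks to +x. By the cameras they lie level, 6–7 mm or less from the hollow points. I handed the job in at about 18 s; it returned no verdict.

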